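# Hitch the trolley drawbar to its ball and lock the coupler

### The job

Hitch the crate trolley's drawbar to the ball on its bench stand: raise the coupler's locking lever right up, swing the drawbar over the ball and lower the coupler head until it sits fully home, then press the lever all the way down to lock it. Leave the things lying around the stand where they are.

Things in the scene. Friction and masses are not known exactly. Their poses are not given: they have to be found in the camera images.
- stand: the bench stand of a trolley drawbar, bolted down: a grey ground plate 400 x 100 x 8 mm with a round 40 mm steel ball on a post near one end and a pivot pedestal near the other. Origin on the bench directly under the ball; its own +x runs along the plate from the ball to the pedestal (pivot 280 mm from the ball), y across the plate, z up
- ball_centre (a point): centre of the 40 mm steel ball, 85 mm above the bench
- swivel (a joint): sideways swing of the drawbar on its pedestal, rad: 0 = the drawbar lies exactly above the line from pedestal to ball, positive = anticlockwise seen from above (the coupler head then lies towards the stand's -y); range -0.45 to 0.45. Stiff: it stays where it is left and takes about 2 N at the head to swing
- drawbar (a joint): height of the drawbar, rad: 0 = level, coupler head fully on the ball; positive = head raised (28 mm at the head per 0.1 rad), up to 0.45. Stays where it is left; 3 to 6 N down on the head lowers it, raising takes about 12 N. Its pivot is 85 mm above the bench, 280 mm from the ball
- lock_lever (a joint): locking lever of the coupler, rad: 0 = down flat along the drawbar (locked), 1.2 = stop when raised. Stays where it is left; about 2 to 3 N at its crossbar moves it. While it is down a pawl in the head keeps the ball out; on the seated ball it closes under the ball. Its hinge pin lies across the drawbar, 35 mm from the socket centre towards the pedestal and 25 mm above it
- socket_centre (a point): centre of the socket in the steel coupler head, where the ball's centre must come. The head is a cap open below, 62 mm long, 60 mm wide over the cheeks, 78 mm over the flared skirts, which end 23 mm below this point; about 4 mm play round the ball, the flare catches it up to 10 mm off. The point's x points along the drawbar to the pedestal, y across, z up. Behind it the drawbar is 30 mm wide, 26 high
- head_top (a point): middle of the flat round press pad (32 mm wide) on top of the coupler head, 35.5 mm above the socket centre and 8 mm farther from the pedestal
- crossbar (a point): centre of the black round crossbar (50 mm long, 16 mm thick) at the lever's free end, 120 mm from the hinge pin (and 11 mm above the pin when the lever is flat, on a level drawbar). It lies across the drawbar, its ends 10 mm beyond the drawbar's sides, and is 15 mm clear above it when the lever is down
- spanner: small flat steel spanner 147 x 25 x 5 mm lying beside the stand, a bystander; origin under its middle
- cap_1: flat round bottle cap 80 mm across, 23 mm high, lying beside the stand near its pedestal, a bystander; origin under its middle
- tape_1: roll of tape lying flat, 92 mm across, 24 mm high, a bystander to the right; origin under its middle
- bunch_1: tied bunch of mushrooms standing upright, 63 mm wide, 131 mm high, a bystander to the right; origin under its middle

How it is judged (in metres and radians):
On the way, in this order (a step that is already met when the one before it is completed fails the run):
1. the locking lever is raised while the head is still above the ball (value of joint lock_lever above 0.8 rad and value of joint drawbar above 0.1 rad), for 0.2 s.
2. the coupler head sits fully on the ball, the lever still up (value of joint drawbar below 0.025 rad and value of joint swivel between -0.035 and 0.035 rad and value of joint lock_lever above 0.5 rad), for 0.2 s.
At the end, for the whole second after the job is handed in: The coupler head is seated on the ball (drawbar below 0.025 rad, swivel within 0.035 rad of the middle) and the locking lever is pressed down (below 0.1 rad), the drawbar at rest (value of joint drawbar below 0.025 rad and value of joint swivel between -0.035 and 0.035 rad and value of joint lock_lever below 0.1 rad and velocity of joint drawbar below 0.05 rad/s); the robot touches nothing.
It fails at once if a thing lying around the stand was shifted more than 40 mm or tipped over (distance of any of spanner, cap_1, tape_1, bunch_1 from where it was at the start of the episode above 0.04 m or angle between bunch_1's own z axis and vertical above 0.6 rad).
It also fails if it takes over 72 s, if anything falls off the work surface, if the arm or the gripper's body presses on something with over 40 N, if the wrist force passes 120 N, or if a joint passes its speed limit or range.

### The arm

A 6-joint arm with a two-finger parallel gripper is mounted at the origin on a cart in front of the work surface, level with it; the furniture and walls round the work are solid. World frame = base frame: x ahead of the robot, y to its left, z up, the work surface at z = 0. Lengths are in mm, angles in rad, forces in N, time in s.
With the tool pointing down it reaches from about 325 to 875 mm from the base axis. Payload 4.4 kg.
Tool frame: the origin (TCP) lies on the centre line of the jaws, within the pads' length; the fingertips stand ahead of it and the grasp point (between the pads) lies 6 mm ahead of it (ctrl.tcp_to_tips is the z of the fingertips in the tool frame, in mm); z points along the fingers, y is the direction in which the jaws open and shut (so a half turn about z gives the same grasp; the last joint's range is limited). The gripper opens to 85 mm and grips with 20 to 120 N. Pads are 22 mm wide; open, the fingers measure 114 mm over their backs; the gripper's body (76 mm by 85 mm) begins 54 mm behind the grasp point. The pads swing forward as they close: fully open they stand 13 mm farther back than shut.
Start: joints at [1.063, 0.207, 1.542, -0, 1.393, -0.15], TCP at [200.844, 538.785, 256.282] pointing down, gripper open.
Joint ranges: [-2.73, 2.73], [-0.86, 2.22], [0.23, 2.46], [-1.11, 4.25], [0.08, 2.63], [-2.82, 2.82]. Speed limits (rad/s): [2.79, 2.79, 3.14, 3.14, 3.14, 3.14].

### API

Orientations are given as a 3x3 rotation matrix whose columns are the frame's x, y, z axes.
In Python, from plant import ctrl, sensors, optics gives the robot as it stands. Calls block until the motion is done:
- ctrl.move_ptp(position, orientation): joint-space move of the TCP to a pose.
- ctrl.move_l(position, rot=None, vel=150, threshold=None): straight line of the TCP; rot=None keeps the orientation; vel is the mean speed in mm/s. With threshold (N) it stops when the force on the tool has changed by that much, and returns True; else False.
- ctrl.set_joints(angles): joint-space move.
- ctrl.gripper_to(opening, force=None): finger opening in mm; force is the grip in N (None keeps the last); returns when the fingers have stopped.
- ctrl.hold(seconds).
- ctrl.solve_ik(position, orientation): joint angles nearest the present ones, or None.
- sensors.read_state(): the state.
- optics.grab_frame(name): name is "scene" or "top" or "wrist"; returns (picture, depth): 480x640x3 uint8, red, green, blue; 480x640 float32, mm along the optical axis (not along the pixel's ray), 0 where there is no reading.
- optics.camera_params(name): a dict with "mtx" (3x3 intrinsics, pixels), "R" (3x3) and "t" (3): a world point X has camera coordinates R X + t; the wrist camera has in their place "T_tool_cam" (4x4, takes a point from camera to tool coordinates, whose origin is the TCP and whose axes are the flange's). Camera axes: x right, y down, z forward; pixel columns grow to the right and rows downward; lengths in mm; the calibration is good to about 2 mm. A picture is of the moment at which its call begins: read the wrist's pose just before it. camera_params takes no time and is no camera call.
A pose or a line that the arm cannot do raises ctrl.MotionError and nothing moves.
- ctrl.finish_job(): hands the job in, once; it reports no verdict.
The state is a dict: "t": time; "q": joint angles; "qvel": joint speeds; "tau": joint torques, N m; "eef_pos": TCP position; "eef_rot": TCP orientation; "force": force on the tool from outside, world axes, zero at the start; "wrist_torque": the same for the moment, N m; "grip_width": finger opening in mm.
Only numpy, scipy, OpenCV 4.12 (cv2) and the standard library are available. Lean on these libraries where they do the work, as an engineer would, in place of code of your own. Each camera call takes 0.05 s, during which the arm holds its last target.

## Working session

There is one attempt and no reset: what is moved stays moved. The work goes in short steps, each a Python script; the robot and the scene stay as the last script left them, time stands still between calls to the robot, and variables do not carry over. Pictures are saved under pics/ and viewed, and the job is handed in when it is done.

```bash
ls; mkdir -p pics; cat > h.py <<'E'
import numpy as np, cv2
from plant import ctrl, sensors, optics
def save(n,img): cv2.imwrite('pics/'+n+'.png', cv2.cvtColor(img,cv2.COLOR_RGB2BGR))
def crop(n,img,u0,v0,u1,v1,s): save(n,cv2.resize(img[v0:v1,u0:u1],None,fx=s,fy=s,interpolation=cv2.INTER_CUBIC))
def cam2w(name,u,v,z):
    p=optics.camera_params(name); K=np.array(p['mtx']);c=np.linalg.inv(K)@np.array([u,v,1.])*z
    return np.array(p['R']).T@(c-np.array(p['t']).ravel())
def proj(name,X):
    p=optics.camera_params(name); c=np.array(p['R'])@X+np.array(p['t']).ravel(); x=np.array(p['mtx'])@c; return x[:2]/x[2]
E
python3 - <<'E'
from h import *
for n in ('scene','top'):
    im,d=optics.grab_frame(n); save(n+'0',im); np.savez('pics/'+n+'0.npz',im=im,d=d)
    p=optics.camera_params(n); print(n,p)
print(sensors.read_state(), ctrl.tcp_to_tips)
E
```

```text
pics
scene {'mtx': array([[473.54999764,   0.        , 325.00608515],
       [  0.        , 473.54999764, 230.33679768],
       [  0.        ,   0.        ,   1.        ]]), 'R': array([[ 0.77744846, -0.62877129, -0.01485109],
       [-0.30479133, -0.3559964 , -0.88338486],
       [ 0.55016011,  0.69131268, -0.46841289]]), 't': array([-401.74296094,  220.15884905,  836.78227319])}
top {'mtx': array([[515.8122423 ,   0.        , 316.57122298],
       [  0.        , 515.8122423 , 236.82417008],
       [  0.        ,   0.        ,   1.        ]]), 'R': array([[ 0.02687803, -0.99960455,  0.00826582],
       [-0.99605628, -0.02748021, -0.08436067],
       [ 0.08455446, -0.00596578, -0.996401  ]]), 't': array([ -58.6404534 ,  512.99083247, 1150.81346323])}
{'t': 0.1, 'q': array([ 1.06349096e+00,  2.07356370e-01,  1.54280556e+00,  5.40095785e-06,
        1.39348090e+00, -1.50473575e-01]), 'qvel': array([-0.00175356, -0.00152818, -0.00206815, -0.00046385,  0.00114356,
       -0.00146814]), 'tau': array([ 5.70787142e-04, -3.84090757e+01, -2.92548001e+01, -1.41721707e-04,
        4.80453746e-03, -1.02156099e-05]), 'eef_pos': array([200.54109547, 538.23192849, 255.23217629]), 'eef_rot': array([[-9.37007712e-01,  3.49307238e-01, -1.00067112e-03],
       [ 3.49308531e-01,  9.37006056e-01, -1.78938784e-03],
       [ 3.12588770e-04, -2.02621317e-03, -9.99997898e-01]]), 'force': array([-0.01425896,  0.3587169 , -0.02515803]), 'wrist_torque': array([-0.0095873 ,  0.01561448, -0.02507345]), 'grip_width': 85.6548952275285} 25.0
```

```bash
ls pics
```

```text
scene0.npz
scene0.png
top0.npz
top0.png
```

View pics/scene0.png

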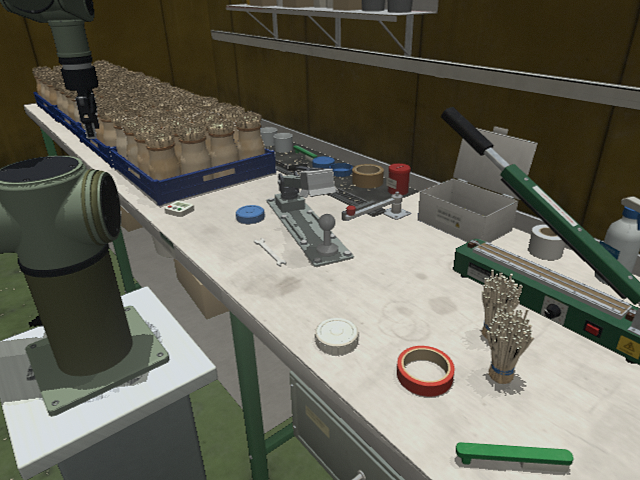

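View pics/top0.png

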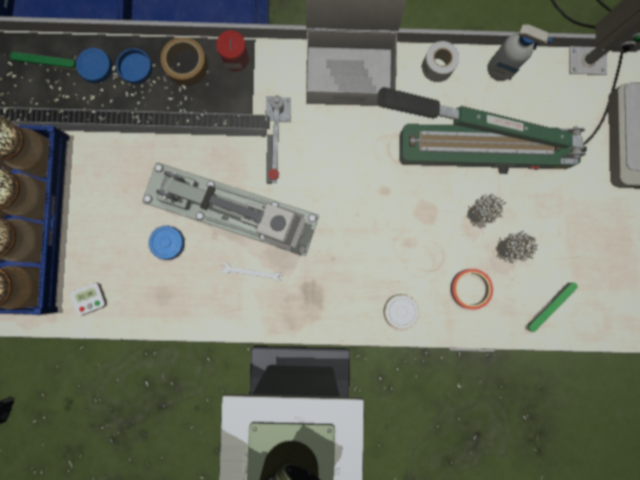

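```bash
python3 - <<'E'
from h import *
a=np.load('pics/top0.npz')['im'];b=np.load('pics/scene0.npz')['im']
crop('topc',a,135,150,335,270,4); crop('scc',b,230,150,390,270,5)
E
```

```text
(no output)
```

View pics/topc.png

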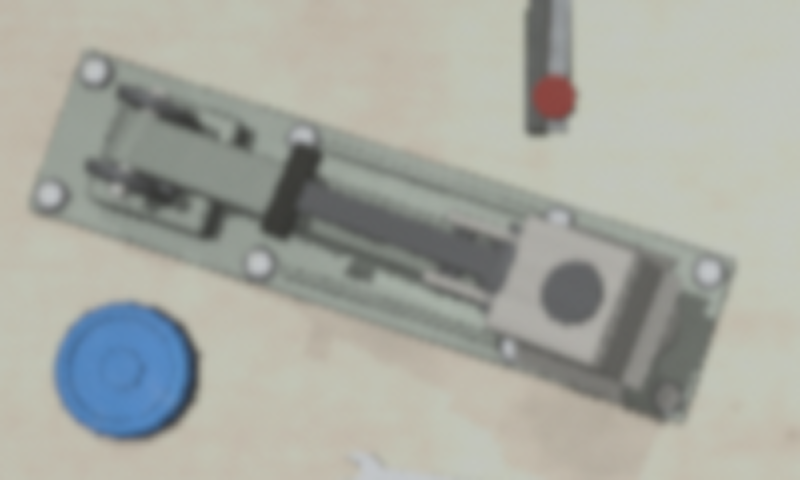

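View pics/scc.png

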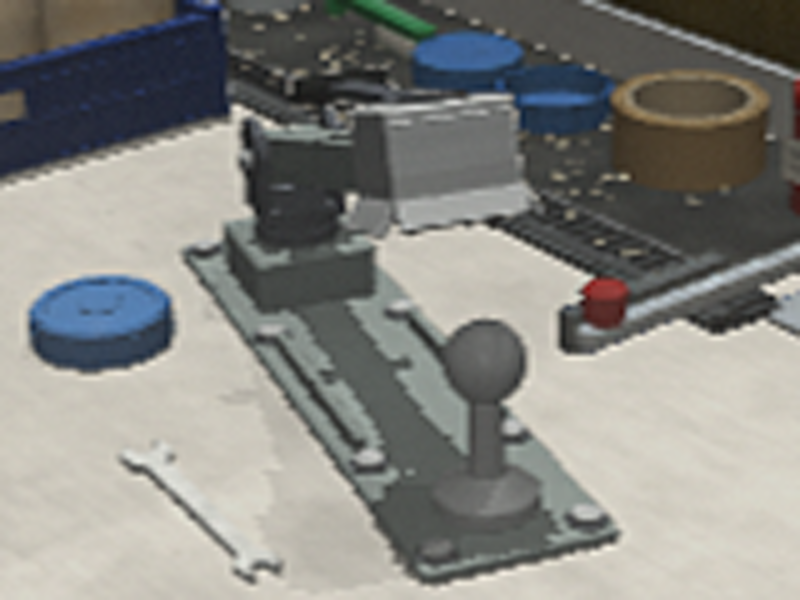

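```bash
python3 - <<'E'
from h import *
a=np.load('pics/top0.npz');b=np.load('pics/scene0.npz')
def onplane(n,u,v,z):
    p0=cam2w(n,u,v,0);p1=cam2w(n,u,v,1000);s=(z-p0[2])/(p1[2]-p0[2]);return p0+s*(p1-p0)
C=[onplane('top',135+x/4,150+y/4,8) for x,y in [(90,52),(735,262),(680,425),(30,208)]]
for c in C: print(c.round(1))
C=np.array(C)
print('sides',[np.linalg.norm(C[i]-C[(i+1)%4]).round(1) for i in range(4)], 'ctr',C.mean(0))
e=(C[0]+C[3])/2-(C[1]+C[2])/2; print('ux',e/np.linalg.norm(e))
for u,v in [(485,361),(485,340),(470,370)]:
    uu,vv=230+u/5,150+v/5; d=b['d'][int(round(vv)),int(round(uu))]; print('ball surf',cam2w('scene',uu,vv,d), 'centre~', cam2w('scene',uu,vv,d+20))
for n,x,y in [('pad',572,292),('hb',510,270),('h1',530,230),('h2',600,355),('h3',635,255),('h4',495,325),('cross',291,190),('crA',305,150),('crB',278,230),('lev',400,222),('bar',200,165),('bar0',140,145)]:
    u,v=135+x/4,150+y/4; d=a['d'][int(round(v)),int(round(u))]; print(n,u,v,cam2w('top',u,v,d).round(1))
E
```

```text
[677.4 329.3   8. ]
[565.1 -48.4   8. ]
[470.2 -19.4   8. ]
[585.1 358.9   8. ]
sides [np.float64(394.0), np.float64(99.3), np.float64(395.4), np.float64(97.0)] ctr [574.45133282 155.08942365   8.        ]
ux [0.28786761 0.95767022 0.        ]
ball surf [519.48087602  -6.01862892  93.31655214] centre~ [530.65429      7.87701351  84.25061979]
ball surf [522.92442957  -1.95603545 101.30959383] centre~ [534.15190852  12.0027549   92.40035946]
ball surf [514.33472072  -1.43497345  88.65878686] centre~ [525.38645927  12.51327252  79.5275799 ]
pad 278.0 223.0 [522.7  30.7 211.8]
hb 262.5 217.5 [534.1  62.  198. ]
h1 267.5 207.5 [553.4  52.8 201. ]
h2 285.0 238.75 [493.1  16.5 209.8]
h3 293.75 213.75 [541.2   1.2 213. ]
h4 258.75 231.25 [507.   68.1 199.6]
cross 207.75 197.5 [574.6 175.4 169.8]
crA 211.25 187.5 [594.7 169.1 171. ]
crB 204.5 207.5 [553.9 180.3 172.7]
lev 235.0 205.5 [558.2 118.5 182.3]
bar 185.0 191.25 [595.3 235.5 113.7]
bar0 170.0 186.25 [606.8 270.5 103.4]
```

```bash
cat >> h.py <<'E'
BALL=np.array([530.6,7.9]); UX=np.array([.2872,.9579]); UX/=np.linalg.norm(UX)
PIV=BALL+280*UX
D0=np.arctan2(-UX[1],-UX[0])
def P(a,h,th,sw,lat=0):
    "bar-frame point a along pivot->head, h up"
    ang=D0+sw; d=np.array([np.cos(ang),np.sin(ang)]); n=np.array([-d[1],d[0]])
    xy=PIV+d*(a*np.cos(th)-h*np.sin(th))+n*lat
    return np.array([*xy,85+a*np.sin(th)+h*np.cos(th)])
def cross(th,sw,L):
    b=L+np.arcsin(11/120); return P(245-120*np.cos(b),25+120*np.sin(b),th,sw)
def rot(sw,s=1,along=False):
    ang=D0+sw+(0 if along else np.pi/2); y=s*np.array([np.cos(ang),np.sin(ang),0]); z=np.array([0,0,-1.])
    return np.column_stack([np.cross(y,z),y,z])
def st(): 
    s=sensors.read_state(); print('t',round(s['t'],2),'tcp',s['eef_pos'].round(1),'F',s['force'].round(1),'w',round(s['grip_width'],1),'q6',s['q'][5].round(2)); return s
E
python3 - <<'E'
from h import *
th,sw=.33,-.056
print(cross(th,sw,0),P(288,35.5,th,sw),PIV)
for s in (1,-1):
    for p,w in [(cross(th,sw,0)+[0,0,90],sw),(cross(th,sw,0),sw),(cross(th,sw,1.1),sw),(cross(0,0,1.1),0),(P(288,35.5,0,0)+[0,0,25],0)]:
        q=ctrl.solve_ik(p,rot(w,s)); print(s,None if q is None else np.round(q,2))
E
```

```text
[574.57275154 175.42898979 159.72661925] [522.19594066  30.72764238 211.90889537] [611.0137384  276.10445686]
1 [ 0.15  0.27  1.48 -0.    1.39  0.5 ]
1 [ 0.15  0.35  1.57 -0.    1.22  0.5 ]
1 [ 0.09  0.2   1.51 -0.    1.44  0.44]
1 [-0.    0.21  1.62 -0.    1.32  0.29]
1 [-0.16  0.23  1.76 -0.    1.15  0.13]
-1 [ 0.15  0.27  1.48 -0.    1.39 -2.64]
-1 [ 0.15  0.35  1.57 -0.    1.22 -2.64]
-1 [ 0.09  0.2   1.51 -0.    1.44 -2.7 ]
-1 None
-1 None
```

```bash
python3 - <<'E'
from h import *
th,sw=.33,-.056
c=cross(th,sw,0)
ctrl.move_ptp(c+[0,0,90],rot(sw)); st()
T=sensors.read_state()
im,d=optics.grab_frame('wrist'); save('w1',im); 
print(optics.camera_params('wrist'))
im,d=optics.grab_frame('scene'); crop('s1',im,200,80,400,230,4)
E
```

```text
t 1.99 tcp [574.1 176.5 249.8] F [ 0.1 -0.2  0.2] w 85.2 q6 0.5
{'mtx': array([[330.49581635,   0.        , 317.72452739],
       [  0.        , 330.49581635, 240.23570828],
       [  0.        ,   0.        ,   1.        ]]), 'T_tool_cam': array([[-2.39891945e-04, -9.60713525e-01, -2.77541827e-01,
         7.18904951e+01],
       [ 9.99999537e-01, -4.89142230e-04,  8.28825423e-04,
         3.23711377e-01],
       [-9.32021222e-04, -2.77541500e-01,  9.60713197e-01,
        -1.17394350e+02],
       [ 0.00000000e+00,  0.00000000e+00,  0.00000000e+00,
         1.00000000e+00]])}
```

View pics/w1.png

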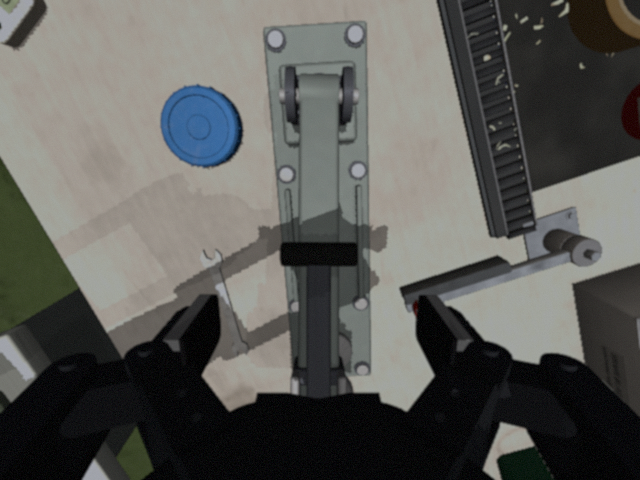

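View pics/s1.png

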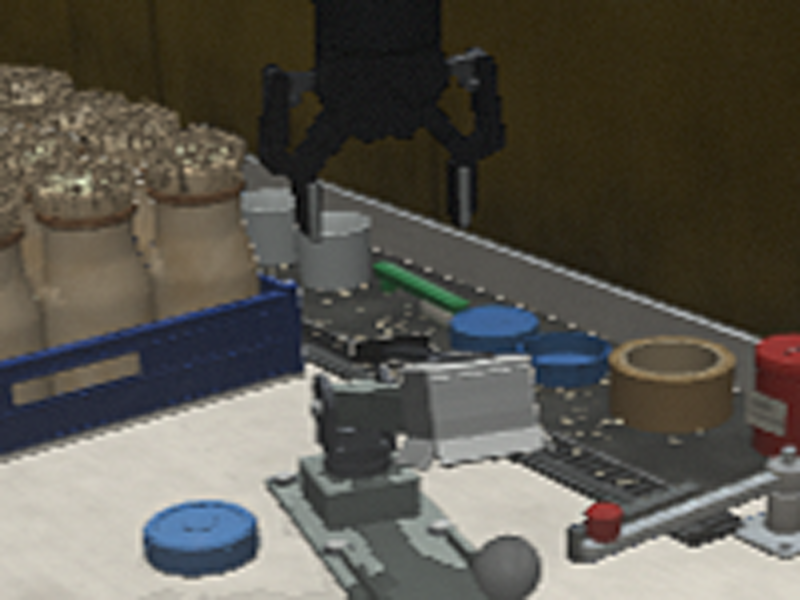

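```bash
python3 - <<'E'
from h import *
th,sw=.33,-.056
c=cross(th,sw,0)+np.array([UX[0],UX[1],0])*2
print(ctrl.move_l(c+[0,0,4],rot(sw),vel=60,threshold=8)); st()
ctrl.gripper_to(46,20); st()
im,d=optics.grab_frame('wrist'); save('w2',im)
im,d=optics.grab_frame('scene'); crop('s2',im,200,80,400,230,4)
E
```

```text
False
t 3.67 tcp [575.5 177.4 164.3] F [ 0.6  0.3 -0. ] w 85.3 q6 0.5
t 4.09 tcp [575.  177.4 163.9] F [-0.4  0.5  1.5] w 49.6 q6 0.5
```

View pics/w2.png

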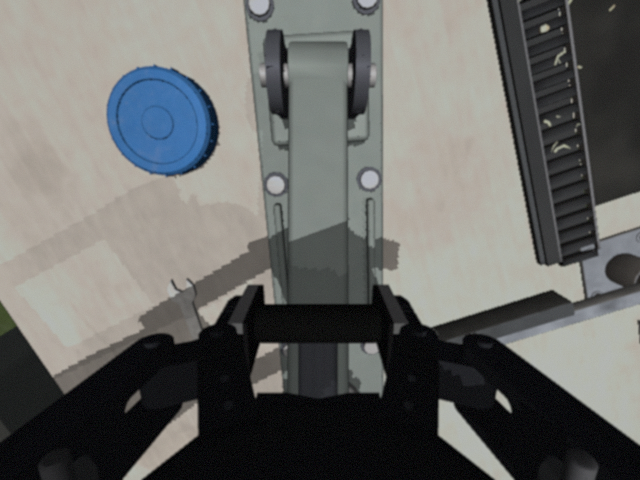

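The crossbar sits between the pads (rows 305–340, width 49.6 mm). I'll raise it along its arc.

```bash
python3 - <<'E'
from h import *
th,sw=.33,-.056
off=np.array([.574,1.9,4])
for L in np.linspace(.14,1.12,8):
    r=ctrl.move_l(cross(th,sw,L)+off,rot(sw),vel=60,threshold=20)
    s=st()
    if r: print('stopped',L); break
im,d=optics.grab_frame('scene'); crop('s3',im,200,80,400,230,4)
E
```

```text
t 4.62 tcp [575.9 179.8 180.9] F [-2.6 -2.2 -0.1] w 49.8 q6 0.51
t 5.06 tcp [576.  180.1 197.7] F [-4.  -2.5 -0.3] w 49.5 q6 0.51
t 5.49 tcp [575.4 178.4 214.4] F [-3.1 -1.7 -0. ] w 49.5 q6 0.5
t 5.92 tcp [574.1 174.5 230.7] F [-3.4 -1.6 -0.1] w 49.4 q6 0.5
t 6.36 tcp [571.9 168.5 246.3] F [-2.6 -1.6 -0.8] w 49.6 q6 0.49
t 6.79 tcp [569.1 160.4 260.9] F [-3.5  0.9  0.2] w 49.6 q6 0.48
t 7.22 tcp [565.5 150.5 274. ] F [-3.3  0.9  0.1] w 49.5 q6 0.46
t 7.66 tcp [561.5 139.  285.4] F [-2.3  0.6  1. ] w 49.5 q6 0.44
```

View pics/s3.png

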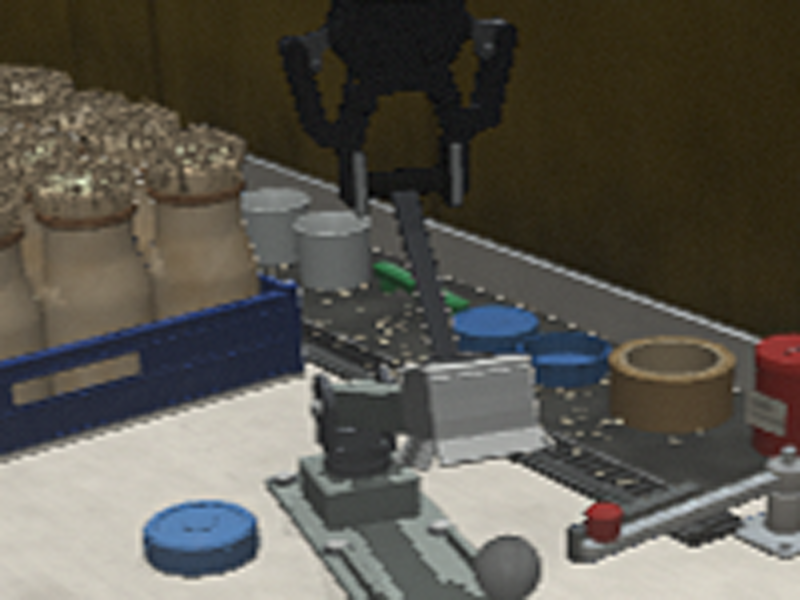

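```bash
python3 - <<'E'
from h import *
th=.33
off=np.array([.574,1.9,4])
for sw in (-.028,0.0):
    r=ctrl.move_l(cross(th,sw,1.12)+off,rot(sw),vel=30,threshold=25); st(); print(r)
ctrl.hold(.2)
ctrl.gripper_to(85); st()
ctrl.move_l(cross(th,0,1.12)+off+[0,0,60],vel=120)
UX3=np.array([*UX,0])
ctrl.move_l(cross(th,0,1.12)+off+[0,0,60]+UX3*170,vel=200); st()
for n in('top','scene'):
    im,d=optics.grab_frame(n); np.savez('pics/%s4.npz'%n,im=im,d=d); save(n+'4',im)
    crop('c'+n+'4',im,*((135,150,335,270) if n=='top' else (230,100,390,230)),4)
E
```

```text
t 8.0 tcp [566.  137.9 285.1] F [-0.7  0.4  2.3] w 49.5 q6 0.41
False
t 8.29 tcp [569.7 136.8 284.9] F [-0.5  1.9  2.2] w 49.5 q6 0.38
False
t 8.94 tcp [569.2 136.6 284.5] F [ 0.8  0.2 -0.4] w 85.1 q6 0.38
t 10.59 tcp [617.9 299.  344.3] F [0.4 0.  0.6] w 84.3 q6 0.62
```

View pics/ctop4.png

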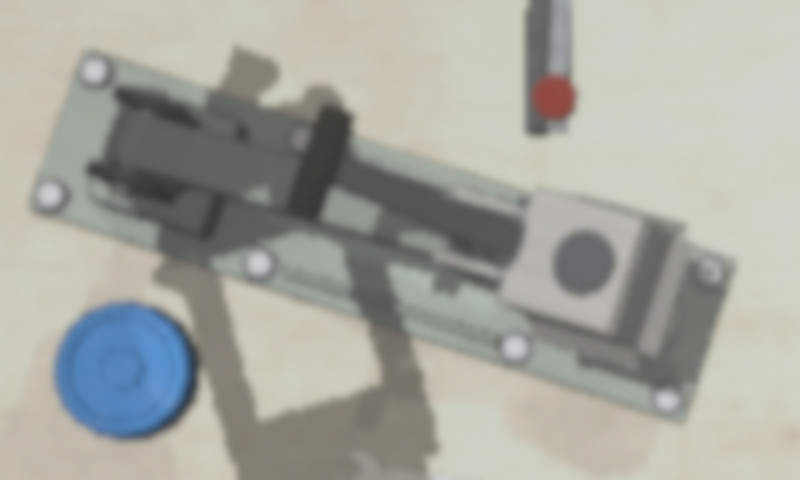

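View pics/cscene4.png

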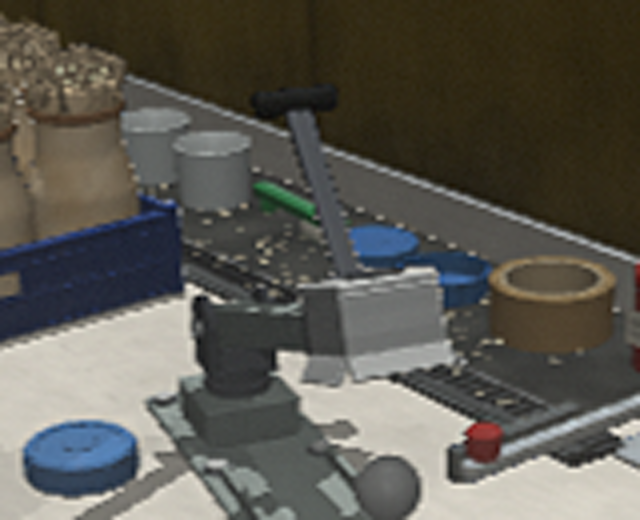

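```bash
python3 - <<'E'
from h import *
a=np.load('pics/top4.npz')
for n,x,y in [('pad',583,262),('pad',575,270),('cross',320,162),('h1',540,190),('h2',640,222),('h3',612,335),('h4',502,300)]:
    u,v=135+x/4,150+y/4; d=a['d'][int(round(v)),int(round(u))]; p=cam2w('top',u,v,d); r=p[:2]-PIV
    print(n,p.round(1),'dist',np.hypot(*r).round(1),'sw',round(np.arctan2(r[1],r[0])-D0,4),'el',np.arctan2(p[2]-85,np.hypot(*r)).round(3))
print(proj('top',P(288,35.5,.33,0)), P(288,35.5,.33,0))
E
```

```text
pad [537.3  26.  211.7] dist 260.8 sw 0.0046 el 0.452
pad [533.2  29.6 212.9] dist 258.5 sw -0.0146 el 0.459
cross [569.2 138.7 286.8] dist 143.6 sw -0.0044 el 0.952
h1 [573.5  48.8 198.4] dist 230.3 sw 0.1278 el 0.457
h2 [556.3  -0.9 218.2] dist 282.3 sw 0.0964 el 0.441
h3 [503.6  11.5 201.6] dist 285.6 sw -0.0945 el 0.388
h4 [519.6  65.6 195.7] dist 229.5 sw -0.1183 el 0.45
[280.63592225 216.10486294] [536.0690913   26.14109525 211.90889537]
```

```bash
python3 - <<'E'
from h import *
tip=np.array([0,0,ctrl.tcp_to_tips])
R=rot(0)
ctrl.gripper_to(0)
def pp(th): return P(288,35.5,th,0)+tip
p=pp(.33)
s=sensors.read_state()
ctrl.move_l(s['eef_pos']+[0,0,20],R,vel=150)
ctrl.move_ptp(np.array([p[0],p[1],s['eef_pos'][2]+20]),R); st()
print(ctrl.move_l(p+[0,0,15],R,vel=150)); 
print(ctrl.move_l(p+[0,0,-4],R,vel=40,threshold=6)); s=st()
for th in (.28,.23,.18,.13,.08,.05,.025):
    r=ctrl.move_l(pp(th)+[0,0,-1],R,vel=50,threshold=20); s=st(); print(th,r)
    if r: break
E
```

```text
t 12.84 tcp [536.4  26.8 364.6] F [-0.2  0.1 -0.4] w 0.2 q6 0.18
False
False
t 14.37 tcp [536.1  26.2 232.9] F [ 1.  -0.5  1.7] w 0.2 q6 0.18
t 14.75 tcp [533.8  20.2 221.9] F [0.7 0.3 0.1] w -0.2 q6 0.17
0.28 False
t 15.19 tcp [532.3  14.9 208.5] F [ 0.1 -1.5 -1.1] w -0.1 q6 0.16
0.23 False
t 15.63 tcp [531.   10.6 194.9] F [-0.9  0.3 -0. ] w -0.0 q6 0.15
0.18 False
t 16.07 tcp [529.9   6.9 180.9] F [ 1.2 -0.5 -0.1] w -0.3 q6 0.14
0.13 False
t 16.52 tcp [528.9   3.8 166.7] F [-0.2 -1.3 -0.5] w 0.2 q6 0.14
0.08 False
t 16.84 tcp [528.6   2.2 158.4] F [ 0.  -0.2  0.6] w 0.0 q6 0.13
0.05 False
t 17.13 tcp [528.4   1.1 151.3] F [-0.6  0.2  0. ] w -0.1 q6 0.13
0.025 False
```

```bash
python3 - <<'E'
from h import *
im,d=optics.grab_frame('scene'); crop('s5',im,200,80,400,230,4)
E
```

```text
(no output)
```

View pics/s5.png

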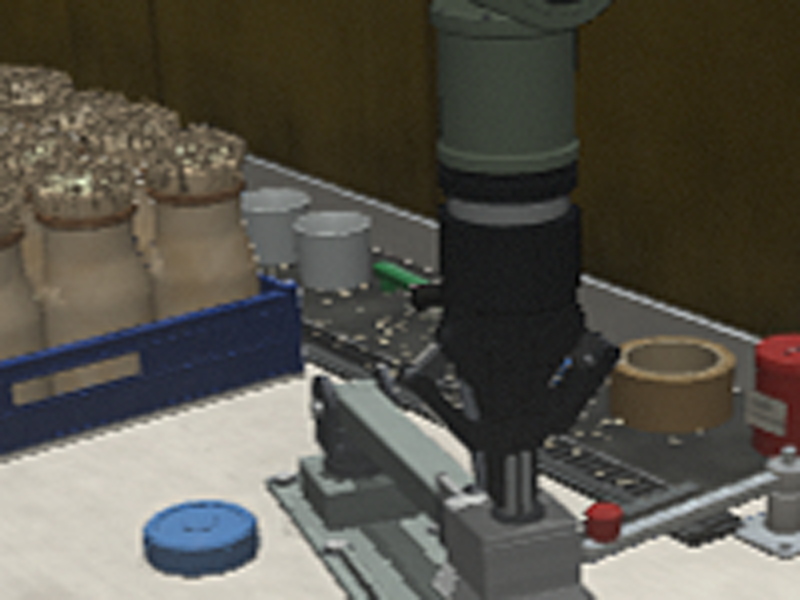

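The head has followed the press almost down, and the lever is still up (crossbar end at about (430,295)). I'll press it home.

```bash
python3 - <<'E'
from h import *
tip=np.array([0,0,ctrl.tcp_to_tips]); R=rot(0)
def pp(th): return P(288,35.5,th,0)+tip
for dz in (0,-4,-8,-12):
    r=ctrl.move_l(pp(0)+[0,0,dz],R,vel=20,threshold=25); s=st(); print(dz,r)
    if r: break
ctrl.hold(.3); s=st()
im,d=optics.grab_frame('scene'); crop('s6',im,230,120,390,240,5)
E
```

```text
t 17.65 tcp [5.281e+02 4.000e-01 1.453e+02] F [-0.6  1.2  1.6] w 0.4 q6 0.13
0 False
t 17.88 tcp [5.284e+02 3.000e-01 1.448e+02] F [-0.7  0.6  5.2] w 0.3 q6 0.13
-4 True
t 18.18 tcp [5.283e+02 3.000e-01 1.448e+02] F [-1.8  0.5  6. ] w -0.1 q6 0.13
```

View pics/s6.png

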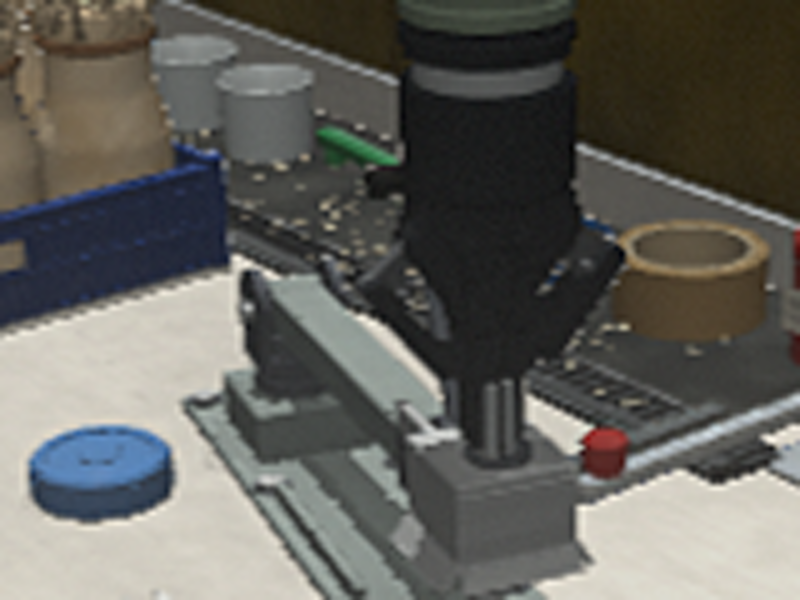

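```bash
python3 - <<'E'
from h import *
s=sensors.read_state()
ctrl.move_l(s['eef_pos']+[0,0,180],rot(0),vel=200)
ctrl.gripper_to(85)
UX3=np.array([*UX,0])
ctrl.move_ptp(P(70,0,0,0)*[1,1,0]+[0,0,330],rot(0)); st()
for n in('top','scene'):
    im,d=optics.grab_frame(n); np.savez('pics/%s7.npz'%n,im=im,d=d)
    crop('c'+n+'7',im,*((135,150,335,270) if n=='top' else (230,100,390,230)),4)
E
```

```text
t 20.95 tcp [590.8 208.1 329.8] F [0.2 0.3 0.1] w 85.2 q6 0.49
```

View pics/ctop7.png

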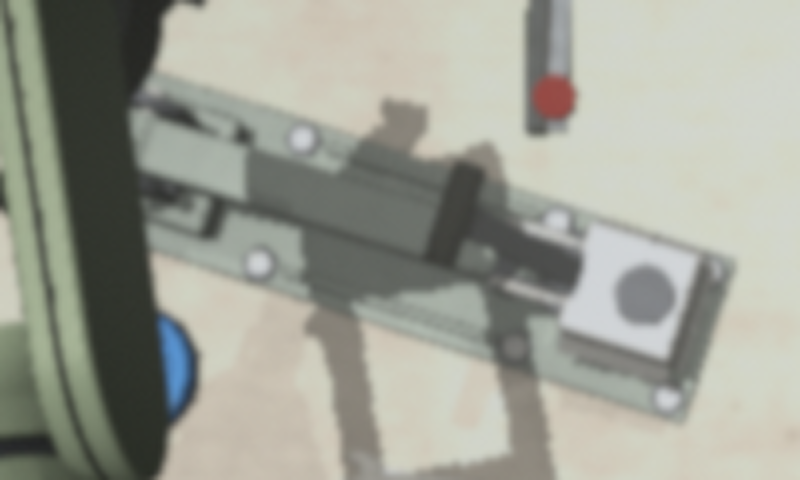

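View pics/cscene7.png

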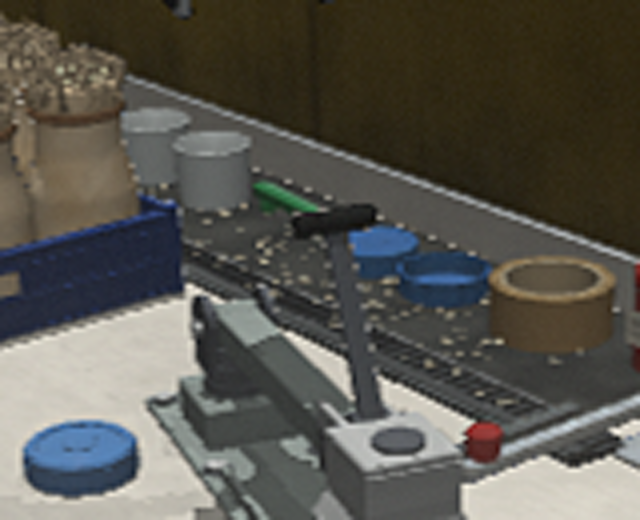

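```bash
python3 - <<'E'
from h import *
a=np.load('pics/top7.npz')
for n,x,y in [('pad',645,295),('cross',456,214),('h1',595,250),('h2',660,330)]:
    u,v=135+x/4,150+y/4; d=a['d'][int(round(v)),int(round(u))]; p=cam2w('top',u,v,d); r=p[:2]-PIV
    print(n,p.round(1),'dist',np.hypot(*r).round(1),'sw',round((np.arctan2(r[1],r[0])-D0+3.14159)%6.28318-3.14159,4))
print('exp pad',P(288,35.5,0,0)); 
for L in (1.,1.1,1.2): print(L,cross(0,0,L)+[0,0,8])
E
```

```text
pad [532.   -1.  122.3] dist 288.2 sw 0.0136
cross [556.2  85.2 228.6] dist 198.6 sw 0.0116
h1 [555.1  25.8 120.7] dist 256.4 sw 0.0714
h2 [514.4  -9.2 117.3] dist 301.2 sw -0.0352
exp pad [5.28302465e+02 2.37015518e-01 1.20500000e+02]
1.0 [556.5354751   94.40275625 224.49470695]
1.1 [553.40277536  83.95424274 229.48417563]
1.2 [550.14267126  73.08079666 233.35973128]
```

```bash
python3 - <<'E'
from h import *
sw=.008; L0=1.09
R=rot(sw); c=cross(0,sw,L0); print(c)
off=np.array([0,0,4.])
ctrl.move_ptp(c+off+[0,0,80],R)
print(ctrl.move_l(c+off,R,vel=80,threshold=8)); st()
ctrl.gripper_to(46,20); st()
for L in np.linspace(L0,0,9)[1:]:
    r=ctrl.move_l(cross(0,sw,L)+off,R,vel=60,threshold=25); st()
    if r: print('stop',L);break
im,d=optics.grab_frame('scene'); crop('s8',im,230,100,390,230,4)
E
```

```text
[555.25279888  84.56776351 221.03461804]
False
t 22.79 tcp [555.8  84.5 225.8] F [-0.2 -0.3  1.1] w 85.0 q6 0.28
t 23.21 tcp [555.8  84.6 225.7] F [ 0.7 -0.3  2. ] w 49.3 q6 0.28
t 23.63 tcp [560.1  99.5 217.7] F [3.  0.7 0.9] w 49.9 q6 0.31
t 24.06 tcp [563.7 112.1 208.6] F [4.7 0.6 1.2] w 49.8 q6 0.33
t 24.48 tcp [566.9 123.6 197.8] F [5.1 1.  1.4] w 49.8 q6 0.35
t 24.91 tcp [569.8 133.8 185.1] F [5.3 0.9 1. ] w 49.4 q6 0.37
t 25.33 tcp [572.3 142.3 171.1] F [6.5 2.2 1. ] w 49.6 q6 0.38
t 25.76 tcp [574.2 149.  155.9] F [ 5.1  2.6 -0.1] w 49.4 q6 0.39
t 26.18 tcp [575.4 153.6 139.9] F [6.3 2.4 0.3] w 49.6 q6 0.4
t 26.61 tcp [576.1 156.  123.6] F [ 6.4  3.2 -0.2] w 49.3 q6 0.4
```

View pics/s8.png

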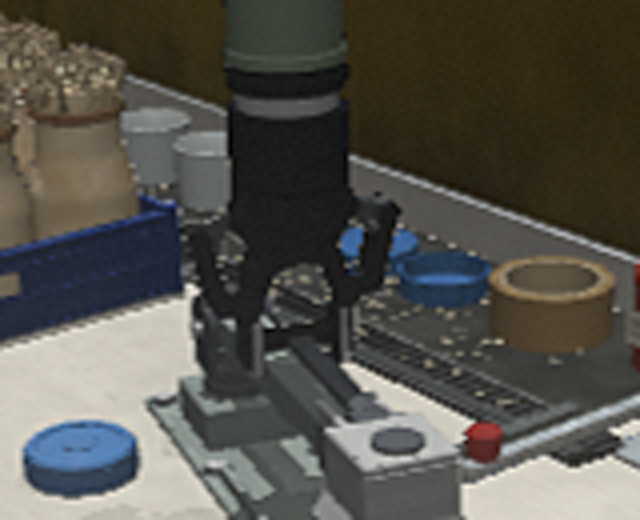

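```bash
python3 - <<'E'
from h import *
sw=.008; R=rot(sw); c=cross(0,sw,0)
ctrl.gripper_to(85); st()
ctrl.move_l(c+[0,0,80],R,vel=150)
ctrl.gripper_to(0)
print(ctrl.move_l(c+[0,0,25+8+12],R,vel=150,threshold=10)); st()
print(ctrl.move_l(c+[0,0,25+8-8],R,vel=20,threshold=20)); st()
ctrl.hold(.2); st()
ctrl.move_l(c+[0,0,150],R,vel=200)
ctrl.move_ptp(P(-40,0,0,0)*[1,1,0]+[0,0,330],R); st()
for n in('top','scene'):
    im,d=optics.grab_frame(n); np.savez('pics/%s9.npz'%n,im=im,d=d); save(n+'9',im)
    crop('c'+n+'9',im,*((135,150,335,270) if n=='top' else (230,100,390,230)),4)
E
```

```text
t 27.11 tcp [575.2 155.5 124.4] F [-0.5  0.5 -0.4] w 85.2 q6 0.4
False
t 28.92 tcp [575.2 155.5 165.2] F [ 0.1 -0.1  0.6] w -0.3 q6 0.4
True
t 29.68 tcp [576.3 155.8 153.3] F [-2.3 -0.   6.2] w 0.3 q6 0.4
t 29.88 tcp [576.3 155.8 153.3] F [-3.6 -1.   7.2] w 0.3 q6 0.4
t 31.36 tcp [621.8 313.5 327.5] F [-0.9 -0.2  0.7] w 0.3 q6 0.63
```

View pics/ctop9.png

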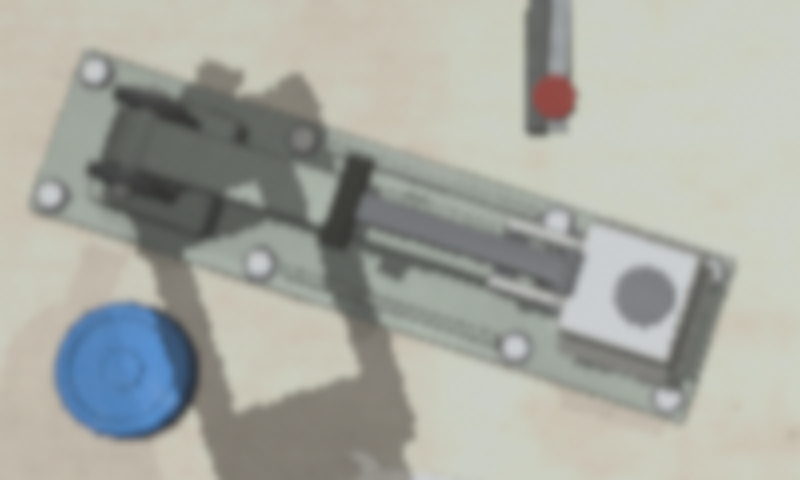

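View pics/cscene9.png

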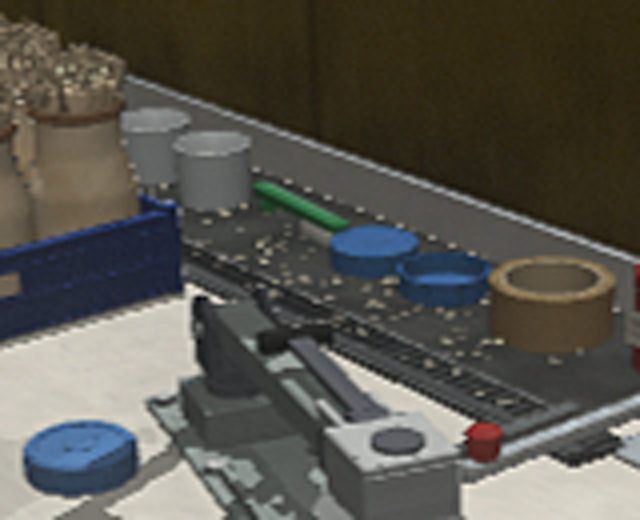

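```bash
python3 - <<'E'
from h import *
a=np.load('pics/top9.npz')
for n,x,y in [('pad',645,296),('cross',347,202),('bar',400,240)]:
    u,v=135+x/4,150+y/4; d=np.median(a['d'][int(round(v))-1:int(round(v))+2,int(round(u))-1:int(round(u))+2]); p=cam2w('top',u,v,d); r=p[:2]-PIV
    print(n,p.round(1),'dist',np.hypot(*r).round(1),'sw',round((np.arctan2(r[1],r[0])-D0+3.14159)%6.28318-3.14159,4))
E
```

```text
pad [531.6  -1.  121. ] dist 288.2 sw 0.0123
cross [575.5 154.7 128.6] dist 126.5 sw 0.007
bar [560.4 131.   99.1] dist 153.7 sw -0.0446
```

View pics/top9.png

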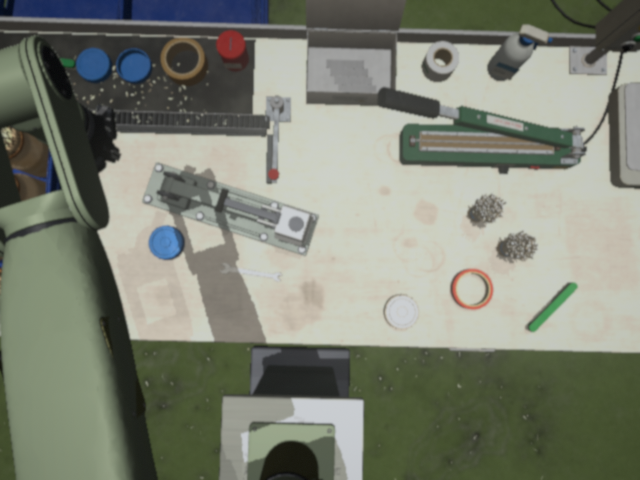

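Everything is where it should be: pad top at 121.0 mm (expected 120.5), crossbar top at 128.6 mm (expected 129), bystanders unmoved. The robot is clear, so I'll hand in.

```bash
python3 - <<'E'
from h import *
ctrl.finish_job(); st()
E
```

```text
the job is handed in; nothing more can be done
the job is handed in; nothing more can be done
```

The drawbar is hitched and locked, and I handed the job in at about 31 s. No verdict is reported.

**What I did:**
1. Gripped the crossbar by its ends and raised the lever to about 1.1 rad, with the head still raised at about 0.33 rad.
2. Swung the drawbar from about -0.056 rad to 0.
3. Pressed the head down with closed fingertips until it stopped hard on the ball.
4. Gripped the crossbar again, took the lever down, and pressed it flat from above to a hard stop.

**Last checks, from the top camera:**

| Check | Measured | Expected |
|---|---|---|
| Press pad height | 121.0 mm | 120.5 mm |
| Crossbar top height | 128.6 mm | 129 mm |
| Swivel | about +0.01 rad | within ±0.035 rad |

The bystanders look unmoved in the picture, and the arm ended well clear of everything.

**One oddity:** while I lowered the head, the force reading stayed near zero instead of the 3 to 6 N expected. The pictures showed the head following the press down. The force threshold tripped only when it seated.

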